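# Clamp a phone board and set the loupe on its chip

## Task

Get the phone board ready for inspection. First clamp it: squeeze the red latch tab of the board holder's sliding jaw, slide the jaw one notch towards the board and let go so that the latch snaps into that next notch. Then lift the blue loupe up and off its hook and set it down gently, upright, on the board, centred over the silver chip; leave the orange loupe, the spray can, the jar and the phone alone.

Things in the scene. Friction and masses are not known exactly. Their poses are not given: they have to be found in the camera images.
- holder: Board holder fixed to the bench; yaw varies. Origin on its underside; dark steel bed spans x -50..+36, y -95..+100 mm in its frame, top at 14 mm. At the +y end a fixed aluminium jaw, 11 mm above the bed, inner face at y = +85. The sliding jaw runs along +y towards it. A steel notched rack, 11 mm above the bed, runs along the +x side (x = 24..36).
- jaw (a joint): Travel of the sliding jaw along the holder's +y, m: 0 = widest open, 0.066 = end. Notches at 0, 0.022, 0.044, 0.066 (1.5 mm of play each way). Starts latched at 0.022; the next towards the board is 0.044, leaving the board about 1.5 mm of play. Friction 3 N; cannot move while latched. Its aluminium bar rises 12 mm above the bed, front face 30 mm to +y of jaw_grip.
- tab (a joint): Inward travel of the red latch tab on the jaw's grip, in m: 0 = sprung out (latched when in a notch), 0.008 = fully pressed; free of the notches above about 0.004. It springs back: about 2.5 N at first, 7 N fully pressed. It is pressed by pinching the grip along the holder's x.
- jaw_grip (a point): Point to put between the finger pads on the jaw's grip, 48 mm above the bench, moves with the jaw; axes as the holder's. Black cheek (fixed to the jaw): outer face 12 mm to -x of here, 24 mm long in y. Grip top 12.5 mm above here. Pinched it is 24 mm wide and centred here. Keep fingertips 26 mm or more over the bench to clear the rack.
- board: Loose phone board in its frame, 56 (x) x 76 (y) x 6 mm, about 120 g, black edge with green board, lying on the holder's bed between the jaws, its axes nearly as the holder's, at the start up to 20 mm short of the fixed jaw. The moving jaw pushes it there. Origin at the middle of its underside.
- chip (a point): Centre of the silver chip (16 mm square, flush) on the board's top face, at x = -3, y = +5, z = +6 mm in the board's frame.
- loupe: Blue loupe hanging upright on a hook, 100 to 170 g. Origin at the middle of its flat underside. Round glazed body 44 mm across, 24 mm high; a wire bail (in its y-z plane, across the hook) rises to z = 73 mm; above it a square blue stem 14 x 14 mm from z = 70 to 106 mm, sides along its x and y. The hook's rod passes under the bail at z = 63. Grasp the stem, fingertips above z = 75.
- stand_a: Fixed hook stand with the blue loupe; the stands swap sides. Origin at its foot: disc 100 mm across, 12 mm high; post 16 mm thick, 160 mm high. A 6 mm rod at 150 mm height points to its own -x, level to 58 mm out, then turns up, ending 72 mm out, 165 mm high. The loupe hangs 45 mm out. Lift it 18 to 30 mm (36 mm up its body meets the rod), then draw it off along the stand's -x.
- stand_b: Same kind of hook stand, carrying the orange loupe.
- stand_a_tip (a point): End of the upturned hook of stand_a, 70 mm out from the post axis along the stand's -x, 162 mm above the bench.
- loupe_spare: Orange loupe, same shape and size as the blue one, hanging on stand_b. To be left alone.
- can: Yellow and green spray can, 52 mm across, 150 mm high, standing; origin at its underside. Left alone.
- jar: Small blue jar, 50 mm across, 55 mm high, standing; origin at its underside. Left alone.
- phone: Black phone lying flat, 74 (x) x 150 (y) x 9 mm, behind the holder; origin at its underside. Left alone.
- tab_face (a point): Middle of the red tab plate's outer face, which looks to the holder's +x: 20 mm to +x of jaw_grip when out (grip 32 mm wide), 12 mm when fully pressed; moves with the tab. Plate 22 mm long in y. Since only the tab gives way, centre the fingers on jaw_grip or a millimetre or two to its -x side, so that it goes fully in.
Not all that is in view belongs to the job. Several things have the shape of the loupe; the one meant has the colours described above. Leave any turquoise look-alike of the stand_a alone.

How it is judged:
On the way, in this order (a step that is already met when the one before it is completed fails the run):
1. the latch tab is pressed with the jaw still at its starting notch (value of joint tab above 0.004 m and value of joint jaw below 0.03 m).
2. the jaw is in the next notch with the tab sprung out again (value of joint tab below 0.002 m and value of joint jaw between 0.0415 and 0.0465 m), for 0.2 s.
3. the blue loupe is off its hook (distance between loupe and stand_a_tip above 0.13 m), for 0.1 s.
At the end, for the whole second after the job is handed in: Jaw latched in the 0.044 notch (within 2.5 mm) with the tab out; board flat between the jaws; blue loupe released, at rest, upright (within 0.1 rad) on the board with its middle within 8 mm of the chip's middle (all of step 2 and z of board in the frame of holder below 0.017 m and y of board in the frame of holder between 0.043 and 0.05 m and horizontal distance between loupe and chip below 0.008 m and z of loupe in the frame of chip between -0.003 and 0.004 m and angle between loupe's own z axis and vertical below 0.1 rad and linear speed of loupe below 0.02 m/s and contact force between the fingers and loupe below 0.1 N); the robot touches nothing.
It fails at once if the orange loupe is moved more than 25 mm (distance of loupe_spare from where it was at the start of the episode above 0.025 m).
It fails at once if the can or the jar is moved more than 15 mm or tipped (distance of any of can, jar from where it was at the start of the episode above 0.015 m or angle between any of can, jar's own z axis and vertical above 0.3 rad).
It fails at once if the phone is moved more than 15 mm (distance of phone from where it was at the start of the episode above 0.015 m).
It fails at once if the blue loupe hits or presses the board with more than 45 N (contact force between loupe and board above 45 N).
It fails at once if the blue loupe is dropped (falls free more than about 10 mm) (linear speed of loupe above 0.45 m/s and contact force between the fingers and loupe below 0.1 N).
It also fails if it takes over 56 s, if anything falls off the work surface, if the arm or the gripper's body presses on something with over 40 N, if the wrist force passes 120 N, or if a joint passes its speed limit or range.

## Robot

A 6-joint arm with a two-finger parallel gripper is mounted at the origin on the work surface. World frame = base frame: x ahead of the robot, y to its left, z up, the work surface at z = 0. Lengths are in m, angles in rad, forces in N, time in s.
With the tool pointing down it reaches from about 0.275 to 0.85 m from the base axis. Payload 19 kg.
Tool frame: the origin (TCP) lies at the very end of the fingers, on their centre line; the grasp point (between the pads) lies 19 mm behind it (manip.grasp_offset is the z of the grasp point in the tool frame, in m); z points along the fingers, y is the line along which they close (so a half turn about z gives the same grasp; the last joint's range is limited). The gripper opens to 85 mm and grips with 20 to 120 N. Pads are 22 mm wide; open, the fingers measure 114 mm over their backs; the gripper's body (76 mm by 85 mm) begins 54 mm behind the grasp point. The pads swing forward as they close: fully open they stand 13 mm farther back than shut.
Start: joints at [0.987, 0.15, 1.437, -0, 1.554, -0.134], TCP at [0.25, 0.518, 0.231] pointing down, gripper open.
Joint ranges: [-2.8, 2.8], [-0.68, 2.1], [0.12, 2.68], [-1.39, 4.53], [0.16, 2.79], [-2.81, 2.81]. Speed limits (rad/s): [1.89, 1.89, 2.22, 3.01, 3.01, 3.01].

## Interface

Orientations are given as a unit quaternion [w, x, y, z].
In Python, from station import manip, imaging gives the robot as it stands.
- The arm moves only by the shell command python3 -m handwheel 'ROWS' [OPENING]. ROWS is JSON, a list of rows, each a list of 2 entries, a list of its own where there are three numbers: the shift along the tool's x, y, z in mm, then the turn, a rotation vector about the tool's x, y, z in units of 6 degrees (1.0 is 6 degrees). A call has exactly 10 rows; each row shifts and turns the commanded pose from where the row before left it, along the tool's axes as they then stand; what a row does not reach is not made up. A row lasts 1/8 s, in which the tool goes at most 62.5 mm and 10.7 degrees, less where a joint would pass 70% of its speed; a pose out of reach is approached as far as the arm can. A call is refused whole if a number of a shift passes 62.5 or a number of a turn 1, either way. A call with a gripper value outside its range is refused whole. OPENING is the opening, from 0 (shut) to 1 (fully open), set as the call begins (- or left out, the last holds). The fingers move at their own pace and stop on an object; the grip force is fixed at half the most. Time passes only in rows, so rows that do not move let the fingers close, or fill a call up. It gives the time, the measured TCP pose, the force, the opening and the grip force at its end, in the units of the state.
- manip.get_obs(): the state, without advancing time (a new reading comes with each control period).
- imaging.camera(name): name is "scene" or "top" or "wrist"; returns a dict with "image" (480x640x3 uint8, blue, green, red), "z_map" (480x640 float32, m along the optical axis (not along the pixel's ray), 0 where there is no reading), "fx", "fy", "cx", "cy" (pixels), "origin" and "attitude" of the camera in the world. Camera axes: x right, y down, z forward; pixel columns grow to the right and rows downward; lengths in m; the calibration is good to about 2 mm. A picture is of the moment at which its call begins.
- manip.close_job(): hands the job in; it is judged then, once.
The state is a dict: "time": time; "joint_positions": joint angles; "qd": joint speeds; "tau": joint torques, N m; "ee_pos": TCP position; "ee_rot": TCP orientation; "contact_force": force on the tool from outside, world axes, zero at the start; "moment": the same for the moment, N m; "width": finger opening in m; "grasp_force": force on a finger pad.
Only numpy, scipy, OpenCV 4.12 (cv2) and the standard library are available. Lean on these libraries where they do the work, as an engineer would, in place of code of your own. Each camera call takes 0.05 s, during which the arm holds its last target. There are 200 camera calls.

## Working session

There is one attempt and no reset: what is moved stays moved. The work goes in short steps, Python scripts to look and compute and a shell command to move; the robot and the scene stay as the last step left them, time stands still between calls to the robot, and variables do not carry over. Pictures are saved under pics/ and viewed, at most 11 in all, crops included, and the job is handed in when it is done.

```bash
ls; mkdir -p pics; python3 - <<'E'
from station import manip, imaging
import cv2,numpy as np,pickle
for n in ["scene","top"]:
    c=imaging.camera(n); pickle.dump(c,open(f"{n}.pkl","wb")); cv2.imwrite(f"pics/{n}0.png",c["image"])
    print(n,c["fx"],c["cx"],c["cy"],c["origin"],c["attitude"])
o=manip.get_obs(); print(o["time"],o["ee_pos"],o["ee_rot"],o["width"],manip.grasp_offset)
E
```

```text
pics
scene 487.42667961363946 321.7394096615942 238.61558944009954 [1.29931874 0.1126895  0.95411194] [-0.23261899  0.59097564  0.72171376 -0.27525524]
top 448.8221980108225 320.4420069194282 239.7187684013403 [ 0.49395691 -0.02730479  1.01477367] [ 0.03003857 -0.69706742  0.71616668 -0.01732013]
0.1 [0.24989663 0.51760857 0.23074851] [-2.02757665e-04  2.23014075e-01  9.74815069e-01 -5.12989160e-04] 0.08510637549426421 -0.0187
```

View pics/top0.png

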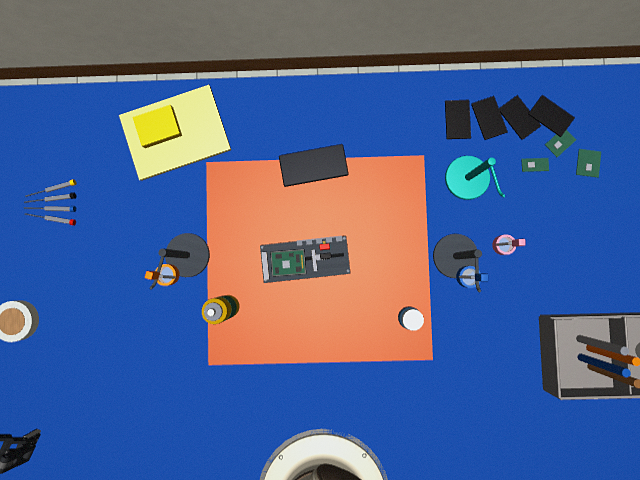

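View pics/scene0.png

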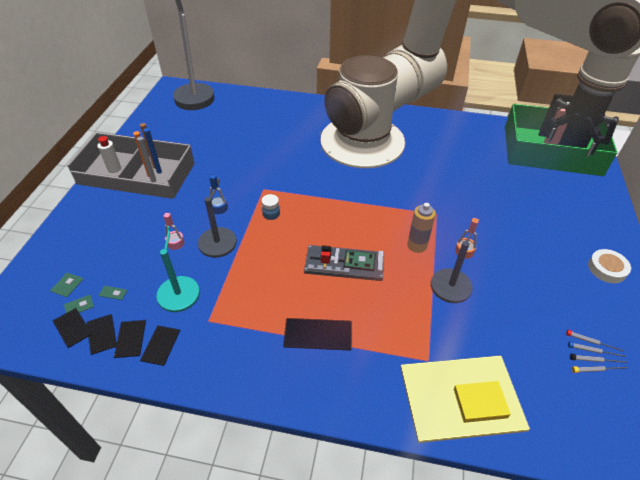

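The top view shows the holder around (305,259): its fixed jaw is at the left (265,263) and the red tab at (324,246). There are three loupe-shaped things: blue at (470,277) on a dark stand with post (457,255), orange at (165,274), and pink at (505,243) on a turquoise stand. The blue one fits the description. Next I'll confirm it in a crop and measure.

```bash
cat > h.py <<'E'
import numpy as np,cv2,pickle
from scipy.spatial.transform import Rotation as R
from station import manip, imaging
def rot(q): return R.from_quat(np.r_[q[1:],q[0]])
def cam(n,save=None):
    c=imaging.camera(n)
    if save: cv2.imwrite(f"pics/{save}.png",c["image"]); pickle.dump(c,open(f"{save}.pkl","wb"))
    return c
def ray(c,uv):
    uv=np.atleast_2d(uv).astype(float)
    d=np.c_[(uv[:,0]-c["cx"])/c["fx"],(uv[:,1]-c["cy"])/c["fy"],np.ones(len(uv))]
    return rot(c["attitude"]).apply(d)
def plane(c,uv,z):
    d=ray(c,uv); o=np.array(c["origin"]); return o+d*((z-o[2])/d[:,2])[:,None]
def depth(c,uv):
    uv=np.atleast_2d(uv).astype(int); return np.array(c["origin"])+ray(c,uv)*c["z_map"][uv[:,1],uv[:,0]][:,None]
def cloud(c):
    v,u=np.mgrid[0:480,0:640]; return depth(c,np.c_[u.ravel(),v.ravel()]).reshape(480,640,3)
def tri(c1,p1,c2,p2):
    a,b=np.array(c1["origin"]),np.array(c2["origin"]); d,e=ray(c1,p1)[0],ray(c2,p2)[0]
    s=np.linalg.lstsq(np.c_[d,-e],b-a,rcond=None)[0]; p,q=a+s[0]*d,b+s[1]*e
    return (p+q)/2,np.linalg.norm(p-q)
def hsv(c): return cv2.cvtColor(c["image"],cv2.COLOR_BGR2HSV)
def cyc(c,m,P,lo,hi):
    k=m&(P[...,2]>lo)&(P[...,2]<hi); return P[k]
E
python3 - <<'E'
from h import *
t=pickle.load(open("top.pkl","rb")); s=pickle.load(open("scene.pkl","rb"))
cv2.imwrite("pics/cropA.png",np.hstack([cv2.resize(t["image"][225:305,425:525],None,fx=4,fy=4,interpolation=2),cv2.resize(s["image"][165:265,170:270],(320,320),interpolation=2)]))
for n,c in(("top",t),("scene",s)):
    P=cloud(c); H=hsv(c)
    red=((H[...,0]<6)|(H[...,0]>174))&(H[...,1]>180)&(P[...,2]>.03)&(abs(P[...,0]-.47)<.12)&(abs(P[...,1])<.15)
    print(n,"red",red.sum(),np.median(P[red],0) if red.any() else"", np.ptp(P[red],axis=0))
    k=(P[...,2]>.008)&(P[...,2]<.03)&(abs(P[...,0]-.47)<.08)&(abs(P[...,1])<.16)
    q=P[k][:,:2].astype(np.float32); print(" holder rect",cv2.minAreaRect(q))
    # stand a: disc, post top; loupe stem
    k=(P[...,2]>.15)&(P[...,2]<.24)&(abs(P[...,0]-.47)<.12)&(abs(P[...,1]+.34)<.08)
    for lo in np.arange(.08,.24,.01):
        kk=(P[...,2]>lo)&(P[...,2]<lo+.01)&(abs(P[...,0]-.45)<.1)&(abs(P[...,1]+.35)<.06)
        if kk.any(): print("  %.2f"%lo,kk.sum(),P[kk].mean(0).round(4),np.ptp(P[kk],axis=0).round(3))
    k=(P[...,2]>.006)&(P[...,2]<.02)&(abs(P[...,0]-.47)<.1)&(abs(P[...,1]+.35)<.09)
    print(" disc",P[k].mean(0),cv2.minEnclosingCircle(P[k][:,:2].astype(np.float32)))
E
```

```text
top red 39 [ 0.54445091 -0.01823481  0.05961405] [0.0106994  0.01938026 0.02507367]
 holder rect ((0.5168979167938232, 0.026180699467658997), (0.07985157519578934, 0.19516697525978088), 4.698821544647217)
  0.08 30 [ 0.5145 -0.3342  0.0858] [0.092 0.12  0.009]
  0.09 30 [ 0.5071 -0.3317  0.0954] [0.091 0.119 0.009]
  0.10 203 [ 0.4758 -0.3058  0.1076] [0.092 0.119 0.01 ]
  0.11 70 [ 0.481  -0.3061  0.1117] [0.074 0.038 0.008]
  0.12 15 [ 0.5096 -0.3015  0.1256] [0.049 0.015 0.009]
  0.13 22 [ 0.4999 -0.2993  0.1349] [0.054 0.016 0.009]
  0.14 37 [ 0.4973 -0.3026  0.1461] [0.055 0.02  0.01 ]
  0.15 130 [ 0.492  -0.3071  0.1546] [0.074 0.02  0.01 ]
  0.16 53 [ 0.4907 -0.3071  0.1624] [0.079 0.014 0.009]
  0.17 14 [ 0.4733 -0.3018  0.1757] [0.011 0.002 0.01 ]
  0.18 16 [ 0.4728 -0.3051  0.1867] [0.011 0.014 0.007]
  0.19 47 [ 0.4736 -0.3073  0.1925] [0.011 0.013 0.006]
 disc [ 0.52325368 -0.30815862  0.01198841] ((0.4871370494365692, -0.3471132516860962), 0.09836727380752563)
scene red 82 [ 0.54901932 -0.01715661  0.05420358] [0.02619594 0.01993114 0.03152758]
 holder rect ((0.514761686
[... 177 characters left out ...]
  0.0951] [0.067 0.118 0.01 ]
  0.10 159 [ 0.4825 -0.3099  0.1068] [0.097 0.12  0.01 ]
  0.11 40 [ 0.4978 -0.307   0.1134] [0.075 0.035 0.01 ]
  0.12 27 [ 0.5064 -0.3068  0.1247] [0.053 0.037 0.009]
  0.13 38 [ 0.5046 -0.3066  0.1351] [0.058 0.034 0.01 ]
  0.14 35 [ 0.5009 -0.307   0.1456] [0.055 0.029 0.009]
  0.15 78 [ 0.4956 -0.3079  0.1545] [0.076 0.027 0.01 ]
  0.16 39 [ 0.4816 -0.3066  0.1638] [0.077 0.015 0.01 ]
  0.17 22 [ 0.4777 -0.3074  0.1753] [0.012 0.012 0.01 ]
  0.18 27 [ 0.4761 -0.3069  0.1855] [0.015 0.015 0.009]
  0.19 18 [ 0.4743 -0.3081  0.1917] [0.012 0.013 0.004]
 disc [ 0.52595954 -0.31624494  0.01137212] ((0.4746490716934204, -0.35273826122283936), 0.11281996965408325)
```

View pics/cropA.png

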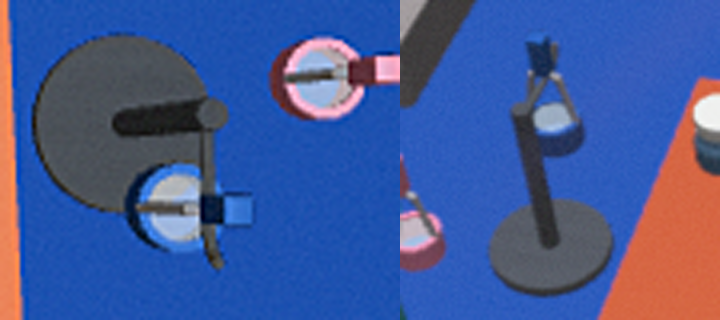

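The crop confirms the blue loupe, with its square blue stem, hanging on the dark stand's rod. The depth cloud puts its stem top at about (0.474, -0.307, 0.194), and the rod points along roughly -x. Next I'll move over the jaw grip for a wrist view.

```bash
cat > plan.py <<'E'
# prints rows needed: plan(target pos, tool-y heading deg (mod 180), n rows)
from h import *
def tool(o): return rot(o["ee_rot"])
def plan(target,yhead,n,pad=10,prn=True):
    o=manip.get_obs(); r0=tool(o); p=np.array(o["ee_pos"])
    best=None
    for h in (yhead,yhead+180):
        a=np.deg2rad(h); y=np.array([np.cos(a),np.sin(a),0]); z=np.array([0,0,-1.]); x=np.cross(y,z)
        rv=(r0.inv()*R.from_matrix(np.c_[x,y,z])).as_rotvec()
        if best is None or np.linalg.norm(rv)<np.linalg.norm(best): best=rv
    d=(np.array(target)-p)/n; r=r0; rows=[]
    for i in range(n):
        rows.append([np.round(r.inv().apply(d)*1e3,1).tolist(),np.round(np.rad2deg(best)/6/n,3).tolist()]); r=r*R.from_rotvec(best/n)
    print(str(rows+[[[0,0,0],[0,0,0]]]*(pad-n)).replace(" ",""))
E
python3 - <<'E'
from plan import *
plan([.53,-.02,.20],4.5,10)
t=pickle.load(open("top.pkl","rb")); s=pickle.load(open("scene.pkl","rb"))
for c in (t,s):
  P=cloud(c)
  for lo,hi,bx in((.15,.162,(.505,.54,-.33,-.29)),(.008,.0145,(.47,.58,-.37,-.25)),(.17,.2,(.46,.5,-.33,-.29)),(.1,.118,(.44,.5,-.34,-.28))):
    k=(P[...,2]>lo)&(P[...,2]<hi)&(P[...,0]>bx[0])&(P[...,0]<bx[1])&(P[...,1]>bx[2])&(P[...,1]<bx[3])
    q=P[k]; print(k.sum(),q.mean(0).round(4),(q.min(0)).round(4),q.max(0).round(4))
E
```

```text
[[[-48.6,-36.2,3.1],[-0.001,0.0,0.995]],[[-52.1,-31.0,3.1],[-0.001,0.0,0.995]],[[-55.0,-25.4,3.1],[-0.001,0.0,0.995]],[[-57.4,-19.5,3.1],[-0.001,0.0,0.995]],[[-59.1,-13.4,3.1],[-0.001,0.0,0.995]],[[-60.2,-7.2,3.1],[-0.001,0.0,0.995]],[[-60.6,-0.9,3.1],[-0.001,0.0,0.995]],[[-60.4,5.4,3.1],[-0.001,0.0,0.995]],[[-59.5,11.6,3.1],[-0.001,0.0,0.995]],[[-58.0,17.8,3.1],[-0.001,0.0,0.995]]]
68 [ 0.5165 -0.3085  0.1576] [ 0.5051 -0.316   0.1501] [ 0.5257 -0.3022  0.1617]
1118 [ 0.5228 -0.3028  0.0117] [ 0.4704 -0.3551  0.008 ] [ 0.5663 -0.2598  0.0145]
77 [ 0.4734 -0.3059  0.1883] [ 0.4676 -0.3149  0.1702] [ 0.479  -0.3009  0.1958]
283 [ 0.4733 -0.3036  0.1085] [ 0.452  -0.3281  0.1003] [ 0.4942 -0.2864  0.1169]
39 [ 0.5206 -0.3089  0.157 ] [ 0.5123 -0.3176  0.1505] [ 0.5265 -0.3012  0.1614]
726 [ 0.5238 -0.308   0.0112] [ 0.4705 -0.3596  0.008 ] [ 0.5695 -0.26    0.0145]
67 [ 0.4761 -0.3074  0.1838] [ 0.4662 -0.3158  0.1701] [ 0.4813 -0.3005  0.1943]
171 [ 0.4743 -0.3057  0.1077] [ 0.4496 -0.3274  0.1   ] [ 0.4954 -0.2864  0.1178]
```

```bash
python3 -m handwheel '[[[-48.6,-36.2,3],[0,0,0.995]],[[-52.1,-31,3],[0,0,0.995]],[[-55,-25.4,3],[0,0,0.995]],[[-57.4,-19.5,3],[0,0,0.995]],[[-59.1,-13.4,3],[0,0,0.995]],[[-60.2,-7.2,3],[0,0,0.995]],[[-60.6,-0.9,3],[0,0,0.995]],[[-60.4,5.4,3],[0,0,0.995]],[[-59.5,11.6,3],[0,0,0.995]],[[-58,17.8,3],[0,0,0.995]]]' 1
python3 - <<'E'
from h import *
c=cam("wrist","wrist1"); print(c["origin"],c["fx"],manip.get_obs()["joint_positions"])
E
```

```text
time: 1.35
ee_pos: [0.5308, -0.0217, 0.2011]
ee_rot: [-0.0, 0.68, 0.733, -0.0]
contact_force: [1.3, 0.6, 0.3]
width: 0.0852
grasp_force: 0.0
[0.52462507 0.05740937 0.34382991] 387.5056672045155 [-0.19410868  0.07732937  1.58166343 -0.00224793  1.48268239 -0.26079666]
```

View pics/wrist1.png

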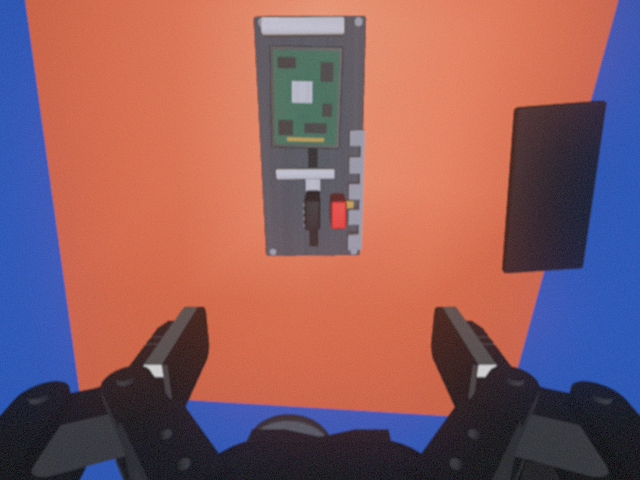

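The wrist view shows the holder upright, with the red tab at (338,211), black cheek at (312,212), chip at (302,92) and fixed jaw at (302,25). I'll measure it from depth.

```bash
python3 - <<'E'
from h import *
c=pickle.load(open("wrist1.pkl","rb")); P=cloud(c); H=hsv(c); v,u=np.mgrid[0:480,0:640]
box=(u>245)&(u<375)&(v>5)&(v<265)
red=box&((H[...,0]<6)|(H[...,0]>174))&(H[...,1]>190)&(P[...,2]>.03)&(u>325)&(u<350)&(v>190)
def st(n,k): q=P[k]; print(n,k.sum(),q.mean(0).round(4),q.min(0).round(4),q.max(0).round(4))
st("red",red)
grip=box&(P[...,2]>.045)&(P[...,2]<.066)
st("grip",grip)
st("black",grip&(H[...,2]<60)); st("redtop",red&(P[...,2]>.05))
hold=box&((H[...,1]<110))
hold=cv2.morphologyEx(hold.astype(np.uint8),cv2.MORPH_OPEN,np.ones((5,5)))
cs,_=cv2.findContours((box&~((H[...,0]<15)&(H[...,1]>130)&(H[...,2]>150))).astype(np.uint8),0,2)
k=max(cs,key=cv2.contourArea)[:,0,:]
q=plane(c,k,.014)[:,:2].astype(np.float32); r=cv2.minAreaRect(q); print("outline@14mm",r,cv2.boxPoints(r).round(4).tolist())
# silver bars: jaw bar, fixed jaw
for n,kk in(("fixed",box&(v<37)&(H[...,2]>130)&(H[...,1]<60)),("bar",box&(v>165)&(v<182)&(H[...,2]>130)&(H[...,1]<60)),("chip",box&(v>75)&(v<110)&(H[...,2]>150)&(H[...,1]<60))):
    st(n,kk); rr=cv2.minAreaRect(P[kk][:,:2].astype(np.float32)); print("  ",rr)
    p=P[kk]; 
    if n!="chip": print("   dir",np.rad2deg(np.arctan(np.polyfit(p[:,0],p[:,1],1)[0])))
k=box&(P[...,2]>.0165)&(P[...,2]<.0225)&(v>40)&(v<155)&(u>260)&(u<346)
print("board",cv2.minAreaRect(P[k][:,:2].astype(np.float32)))
E
```

```text
<stdin>:5: RuntimeWarning: Mean of empty slice.
  ret = um.true_divide(
Traceback (most recent call last):
ValueError: zero-size array to reduction operation minimum which has no identity
```

```bash
python3 - <<'E'
from h import *
c=pickle.load(open("wrist1.pkl","rb")); P=cloud(c); H=hsv(c)
print(rot(c["attitude"]).as_matrix().round(3))
for p in((338,211),(312,212),(302,92),(302,25),(305,174),(450,200)): print(p,H[p[1],p[0]],c["z_map"][p[1],p[0]],P[p[1],p[0]].round(4))
E
```

```text
[[ 0.997  0.071  0.023]
 [ 0.075 -0.949 -0.306]
 [-0.     0.307 -0.952]]
(338, 211) [  1 167 227] 0.29234406 [ 0.5439 -0.0139  0.06  ]
(312, 212) [166  41  80] 0.29135218 [ 0.5244 -0.0158  0.0612]
(302, 92) [117  22 207] 0.3048774 [0.5098 0.0698 0.0191]
(302, 25) [120  17 206] 0.28621393 [0.5071 0.116  0.0238]
(305, 174) [115  21 204] 0.31941664 [0.5164 0.0065 0.0244]
(450, 200) [  7 146 225] 0.35112122 [ 6.482e-01 -1.110e-02 -1.000e-04]
```

```bash
cat > m.py <<'E'
from h import *
import sys
def meas(c,yaw=None):
    P=cloud(c); H=hsv(c)
    near=(abs(P[...,0]-.52)<.08)&(abs(P[...,1]-.03)<.14)
    def st(n,k): q=P[k]; print(n,k.sum(),q.mean(0).round(4),q.min(0).round(4),q.max(0).round(4))
    red=near&((H[...,0]<8)|(H[...,0]>172))&(H[...,1]>130)&(P[...,2]>.052)&(P[...,2]<.068)
    st("redtop",red)
    st("black",near&(P[...,2]>.055)&(P[...,2]<.068)&(H[...,2]<110))
    out=near&(P[...,2]>.009)&~((H[...,0]<15)&(H[...,1]>110)&(P[...,2]<.03))
    q=P[out&(P[...,2]<.028)][:,:2].astype(np.float32); print("outline",cv2.minAreaRect(q))
    sil=near&(H[...,1]<45)&(H[...,2]>150)
    for n,k in(("fixed",sil&(P[...,1]>.1)&(P[...,2]>.021)),("bar",sil&(P[...,1]<.02)&(P[...,2]>.0215)&(P[...,2]<.03)&(P[...,0]<.545)),("chip",sil&(P[...,1]>.045)&(P[...,1]<.1)&(P[...,2]<.0235))):
        if not k.any(): print(n,"none"); continue
        st(n,k); p=P[k]; print("   slope deg",np.rad2deg(np.arctan(np.polyfit(p[:,0],p[:,1],1)[0])).round(2),cv2.minAreaRect(p[:,:2].astype(np.float32)))
E
python3 - <<'E'
from m import *
for f in("wrist1","top"): print("==",f); meas(pickle.load(open(f+".pkl","rb")))
E
```

```text
== wrist1
redtop 432 [ 0.544  -0.0154  0.0602] [ 0.538  -0.0268  0.0521] [ 0.5504 -0.005   0.0625]
black 516 [ 0.5246 -0.0169  0.06  ] [ 0.517 -0.03   0.055] [ 0.5477 -0.0054  0.0628]
outline ((0.5196743607521057, 0.02826356142759323), (0.085833840072155, 0.19489459693431854), 4.7283477783203125)
fixed 1429 [0.5075 0.1159 0.0249] [0.4768 0.1082 0.0219] [0.5377 0.124  0.0273]
   slope deg 4.63 ((0.5070753693580627, 0.11625643819570541), (0.06073851138353348, 0.011989382095634937), 4.852535724639893)
bar 674 [0.5171 0.0057 0.0253] [ 0.4925 -0.0064  0.0215] [0.5402 0.0125 0.0282]
   slope deg 1.32 ((0.5166914463043213, 0.002179957926273346), (0.04777390882372856, 0.017566153779625893), 4.287189960479736)
chip 450 [0.5096 0.0701 0.0208] [0.5016 0.0618 0.0185] [0.518  0.0784 0.0228]
   slope deg 1.64 ((0.509714663028717, 0.07010337710380554), (0.01589529775083065, 0.015585999004542828), 3.9560184478759766)
== top
redtop 57 [ 0.5441 -0.0183  0.0599] [ 0.5384 -0.0289  0.0521] [ 0.5509 -0.0075  0.0638]
black 67 [ 0.5259 -0.0198  0.06  ] [ 0.5189 -0.0306  0.0558] [ 0.5511 -0.0076  0.0645]
outline ((0.519957959651947, 0.02671664208173752), (0.08580741286277771, 0.1944544017314911), 4.668633937835693)
fixed 133 [0.5071 0.114  0.0244] [0.4772 0.1069 0.0211] [0.537  0.1204 0.029 ]
   slope deg 4.25 ((0.5072082281112671, 0.11415841430425644), (0.060154613107442856, 0.01105186901986599), 5.103883266448975)
bar 79 [0.5167 0.0041 0.0252] [ 0.4941 -0.0063  0.0217] [0.5384 0.0093 0.0288]
   slope deg 2.02 ((0.5162042379379272, 0.0017008809372782707), (0.015454771928489208, 0.044184159487485886), 88.73738098144531)
chip 45 [0.5091 0.068  0.0202] [0.5023 0.0606 0.014 ] [0.5161 0.0769 0.0235]
   slope deg 10.45 ((0.5092059373855591, 0.06876083463430405), (0.016548706218600273, 0.013416847214102745), 88.46288299560547)
```

Everything is consistent. The holder outline measures 86×195 mm at yaw 4.7°, the grip centre comes out at about (0.530, -0.018), and the chip is at (0.5095, 0.069). I'll descend on the grip.

```bash
python3 - <<'E'
from plan import *
plan([.529,-.0182,.029],4.7,9)
E
```

```text
[[[1.1,-0.4,19.0],[-0.001,0.002,-0.016]],[[1.1,-0.4,19.0],[-0.001,0.002,-0.016]],[[1.1,-0.4,19.0],[-0.001,0.002,-0.016]],[[1.1,-0.4,19.0],[-0.001,0.002,-0.016]],[[1.1,-0.4,19.0],[-0.001,0.002,-0.016]],[[1.1,-0.4,19.0],[-0.001,0.002,-0.016]],[[1.0,-0.4,19.0],[-0.001,0.002,-0.016]],[[1.0,-0.4,19.0],[-0.001,0.002,-0.016]],[[1.0,-0.4,19.0],[-0.001,0.002,-0.016]],[[0,0,0],[0,0,0]]]
```

```bash
python3 -m handwheel '[[[1.1,-0.4,19],[0,0,-0.016]],[[1.1,-0.4,19],[0,0,-0.016]],[[1.1,-0.4,19],[0,0,-0.016]],[[1.1,-0.4,19],[0,0,-0.016]],[[1.1,-0.4,19],[0,0,-0.016]],[[1.1,-0.4,19],[0,0,-0.016]],[[1.1,-0.4,19],[0,0,-0.016]],[[1.1,-0.4,19],[0,0,-0.016]],[[1.1,-0.4,19],[0,0,-0.016]],[[0,0,0],[0,0,0]]]' 1
python3 - <<'E'
from plan import *
o=manip.get_obs(); print(np.array(o["ee_pos"]).round(4)); plan([.529,-.0182,.029],4.7,2)
cam("wrist","wrist2"); print(np.array(manip.get_obs()["ee_pos"]).round(4)); plan([.529,-.0182,.029],4.7,2)
E
```

```text
time: 2.65
ee_pos: [0.5249, -0.01, 0.0291]
ee_rot: [-0.001, 0.673, 0.74, -0.001]
contact_force: [0.5, -0.2, 0.2]
width: 0.0855
grasp_force: 0.0
[ 0.5249 -0.01    0.0291]
[[[-4.3,1.7,0.0],[-0.013,-0.003,0.058]],[[-4.3,1.7,0.0],[-0.013,-0.003,0.058]],[[0,0,0],[0,0,0]],[[0,0,0],[0,0,0]],[[0,0,0],[0,0,0]],[[0,0,0],[0,0,0]],[[0,0,0],[0,0,0]],[[0,0,0],[0,0,0]],[[0,0,0],[0,0,0]],[[0,0,0],[0,0,0]]]
[ 0.5255 -0.0101  0.0301]
[[[-4.2,1.3,0.6],[-0.006,-0.001,0.058]],[[-4.2,1.4,0.6],[-0.006,-0.001,0.058]],[[0,0,0],[0,0,0]],[[0,0,0],[0,0,0]],[[0,0,0],[0,0,0]],[[0,0,0],[0,0,0]],[[0,0,0],[0,0,0]],[[0,0,0],[0,0,0]],[[0,0,0],[0,0,0]],[[0,0,0],[0,0,0]]]
```

```bash
python3 -m handwheel '[[[-4.2,1.4,0.5],[0,0,0.058]],[[-4.2,1.4,0.5],[0,0,0.058]],[[0,0,0],[0,0,0]],[[0,0,0],[0,0,0]],[[0,0,0],[0,0,0]],[[0,0,0],[0,0,0]],[[0,0,0],[0,0,0]],[[0,0,0],[0,0,0]],[[0,0,0],[0,0,0]],[[0,0,0],[0,0,0]]]' 1
python3 - <<'E'
from plan import *
plan([.529,-.0182,.029],4.7,1,1)
c=cam("wrist","wrist3"); P=cloud(c); H=hsv(c)
k=((H[...,0]<8)|(H[...,0]>172))&(H[...,1]>130)&(P[...,2]>.045)&(abs(P[...,0]-.54)<.03)&(abs(P[...,1])<.05); q=P[k]
print(k.sum(),q.mean(0),q.min(0),q.max(0))
k=(H[...,2]<110)&(P[...,2]>.055)&(P[...,2]<.068)&(abs(P[...,0]-.523)<.012)&(abs(P[...,1]+.017)<.025); q=P[k]
print(k.sum(),q.mean(0),q.min(0),q.max(0))
E
```

```text
time: 3.95
ee_pos: [0.5294, -0.0183, 0.0293]
ee_rot: [0.0, 0.678, 0.735, -0.0]
contact_force: [-0.4, -0.5, -0.2]
width: 0.0853
grasp_force: 0.0
[[[0.1,-0.4,0.3],[-0.001,0.001,-0.001]]]
2983 [ 0.54210331 -0.01226234  0.06540755] [ 0.51007052 -0.02755631  0.04502048] [0.55736022 0.00254964 0.12162404]
2364 [ 0.52424419 -0.0162982   0.05998928] [ 0.51694144 -0.0306567   0.05501258] [ 0.53120477 -0.00551966  0.06274145]
```

View pics/wrist3.png

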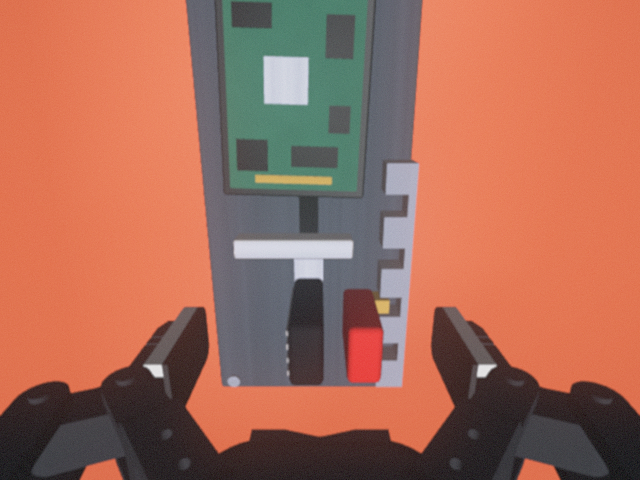

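The fingers straddle the grip, with the cheek at (306,330) and the red tab at (362,335). Closing now.

```bash
python3 -m handwheel '[[[0,0,0],[0,0,0]],[[0,0,0],[0,0,0]],[[0,0,0],[0,0,0]],[[0,0,0],[0,0,0]],[[0,0,0],[0,0,0]],[[0,0,0],[0,0,0]],[[0,0,0],[0,0,0]],[[0,0,0],[0,0,0]],[[0,0,0],[0,0,0]],[[0,0,0],[0,0,0]]]' 0.22
```

```text
time: 5.25
ee_pos: [0.5303, -0.0184, 0.0302]
ee_rot: [0.001, 0.678, 0.735, 0.001]
contact_force: [-0.6, 0.9, 9.2]
width: 0.0222
grasp_force: 59.2
```

```bash
python3 -m handwheel '[[[2.75,0,0],[0,0,0]],[[2.75,0,0],[0,0,0]],[[2.75,0,0],[0,0,0]],[[2.75,0,0],[0,0,0]],[[2.75,0,0],[0,0,0]],[[2.75,0,0],[0,0,0]],[[2.75,0,0],[0,0,0]],[[2.75,0,0],[0,0,0]],[[0,0,0],[0,0,0]],[[0,0,0],[0,0,0]]]'
python3 - <<'E'
from h import *
c=cam("wrist","wrist4"); print(np.array(manip.get_obs()["ee_pos"]).round(4))
E
```

```text
time: 6.5
ee_pos: [0.5285, 0.0035, 0.0302]
ee_rot: [0.001, 0.678, 0.735, 0.001]
contact_force: [-0.1, -0.8, 9.9]
width: 0.022
grasp_force: 59.2
[0.5285 0.0035 0.0302]
```

View pics/wrist4.png

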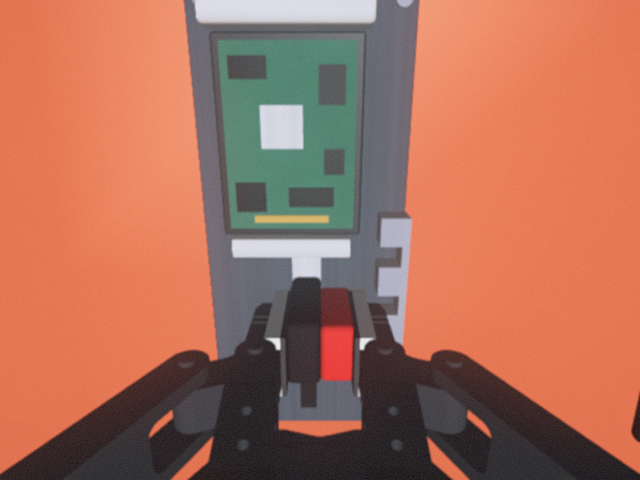

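The jaw moved with the gripper, and its bar (290,247) is now close to the board edge (290,233). Releasing.

```bash
python3 -m handwheel '[[[0,0,0],[0,0,0]],[[0,0,0],[0,0,0]],[[0,0,0],[0,0,0]],[[0,0,0],[0,0,0]],[[0,0,0],[0,0,0]],[[0,0,0],[0,0,0]],[[0,0,0],[0,0,0]],[[0,0,0],[0,0,0]],[[0,0,0],[0,0,0]],[[0,0,0],[0,0,0]]]' 1
python3 -m handwheel '[[[0,0,-15],[0,0,0]],[[0,0,-15],[0,0,0]],[[0,0,-15],[0,0,0]],[[0,0,-20],[0,0,0]],[[0,0,-20],[0,0,0]],[[0,0,-20],[0,0,0]],[[0,0,-20],[0,0,0]],[[0,0,-20],[0,0,0]],[[0,0,-15],[0,0,0]],[[0,0,0],[0,0,0]]]'
python3 - <<'E'
from m import *
c=cam("wrist","wrist5"); meas(c); print(manip.get_obs()["time"])
o=np.array([.5269,.0258]); a=np.deg2rad(4.7); Rm=np.array([[np.cos(a),-np.sin(a)],[np.sin(a),np.cos(a)]])
P=cloud(c); H=hsv(c)
def loc(k): q=(P[k][:,:2]-o)@Rm; print(np.percentile(q,[1,50,99],axis=0).round(4).tolist())
near=(abs(P[...,0]-.52)<.08)&(abs(P[...,1]-.03)<.14)
loc(near&((H[...,0]<8)|(H[...,0]>172))&(H[...,1]>130)&(P[...,2]>.052)&(P[...,2]<.068))
loc(near&(P[...,2]>.055)&(P[...,2]<.068)&(H[...,2]<110))
loc(near&(H[...,1]<45)&(H[...,2]>150)&(P[...,1]>.045)&(P[...,1]<.1)&(P[...,2]<.0235))
loc(near&(H[...,1]>60)&(H[...,0]>60)&(H[...,0]<95)&(P[...,2]>.015)&(P[...,2]<.025))
E
```

```text
time: 7.8
ee_pos: [0.5276, 0.0036, 0.0293]
ee_rot: [-0.0, 0.678, 0.735, -0.0]
contact_force: [-0.6, 0.1, -0.2]
width: 0.0852
grasp_force: 0.0
time: 9.05
ee_pos: [0.528, 0.0036, 0.1906]
ee_rot: [0.001, 0.678, 0.735, 0.001]
contact_force: [-0.9, 0.2, -0.1]
width: 0.0852
grasp_force: 0.0
redtop 473 [0.5424 0.0063 0.0601] [ 0.5362 -0.0052  0.0527] [0.5489 0.0167 0.063 ]
black 539 [0.5229 0.005  0.06  ] [ 0.5151 -0.008   0.0553] [0.5457 0.0165 0.0629]
outline ((0.5197486877441406, 0.02814742922782898), (0.08594261854887009, 0.1945900171995163), 4.798349857330322)
fixed 1412 [0.5072 0.1157 0.0248] [0.4764 0.108  0.0219] [0.5379 0.1235 0.0278]
   slope deg 4.42 ((0.507045567035675, 0.11597685515880585), (0.06112290918827057, 0.011619404889643192), 4.471002101898193)
bar 70 [0.5212 0.0175 0.0223] [0.5157 0.0151 0.0215] [0.5275 0.02   0.0239]
   slope deg -0.15 ((0.5215960144996643, 0.017460888251662254), (0.011723016388714314, 0.004929466173052788), 0.557471752166748)
chip 458 [0.5078 0.0753 0.0207] [0.4996 0.0668 0.0184] [0.516  0.0836 0.0228]
   slope deg 0.75 ((0.5077362060546875, 0.07515446096658707), (0.015696220099925995, 0.015603176318109035), 4.570503234863281)
9.1
[[0.0083, -0.0318], [0.0136, -0.0207], [0.0196, -0.0107]]
[[-0.0123, -0.0326], [-0.0062, -0.0203], [0.0126, -0.0098]]
[[-0.0228, 0.043], [-0.015, 0.0512], [-0.0072, 0.0585]]
[[-0.0357, 0.0119], [-0.0111, 0.0482], [0.012, 0.0793]]
```

View pics/wrist5.png

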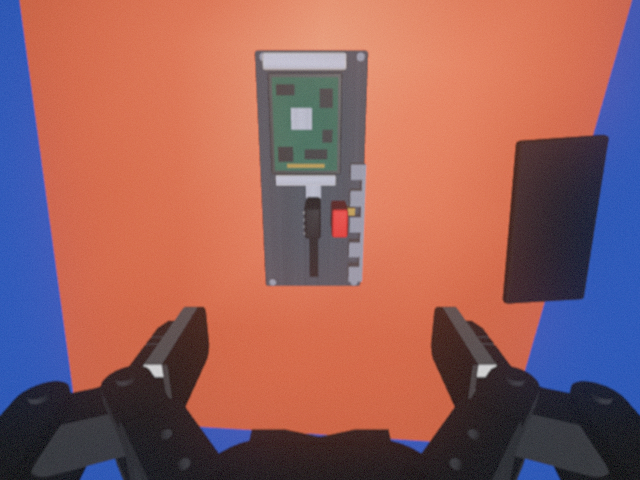

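The latch is done: the tab is out (face at +19.6 mm), the jaw moved about 22 mm, and the pin sits in the next notch at (351,212). The chip is at about (0.5077, 0.075). Now to a point above the blue loupe.

```bash
python3 - <<'E'
s=open("plan.py").read()
s=s.replace("prn=True","exact=False").replace("for h in (yhead,yhead+180):","for h in ((yhead,) if exact else (yhead,yhead+180)):")
open("plan.py","w").write(s)
E
python3 - <<'E'
from plan import *
plan([.474,-.307,.29],-91.5,20,20,True)
print(manip.get_obs()["joint_positions"])
E
```

```text
[[[-15.3,-3.9,-5.0],[0.0,-0.0,0.802]],[[-15.5,-2.6,-5.0],[0.0,-0.0,0.802]],[[-15.7,-1.3,-5.0],[0.0,-0.0,0.802]],[[-15.8,-0.0,-5.0],[0.0,-0.0,0.802]],[[-15.7,1.3,-5.0],[0.0,-0.0,0.802]],[[-15.5,2.6,-5.0],[0.0,-0.0,0.802]],[[-15.3,3.9,-5.0],[0.0,-0.0,0.802]],[[-14.9,5.2,-5.0],[0.0,-0.0,0.802]],[[-14.4,6.4,-5.0],[0.0,-0.0,0.802]],[[-13.8,7.6,-5.0],[0.0,-0.0,0.802]],[[-13.1,8.7,-5.0],[0.0,-0.0,0.802]],[[-12.3,9.8,-5.0],[0.0,-0.0,0.802]],[[-11.5,10.8,-5.0],[0.0,-0.0,0.802]],[[-10.5,11.7,-5.0],[0.0,-0.0,0.802]],[[-9.5,12.6,-5.0],[0.0,-0.0,0.802]],[[-8.4,13.3,-5.0],[0.0,-0.0,0.802]],[[-7.3,14.0,-5.0],[0.0,-0.0,0.802]],[[-6.1,14.5,-5.0],[0.0,-0.0,0.802]],[[-4.8,15.0,-5.0],[0.0,-0.0,0.802]],[[-3.6,15.4,-5.0],[0.0,-0.0,0.802]]]
[-1.39141463e-01  6.95671243e-02  1.61152736e+00 -6.99785546e-05
  1.45996818e+00 -2.21094317e-01]
```

```bash
python3 -m handwheel '[[[-15.3,-3.9,-5],[0,0,0.802]],[[-15.5,-2.6,-5],[0,0,0.802]],[[-15.7,-1.3,-5],[0,0,0.802]],[[-15.8,0,-5],[0,0,0.802]],[[-15.7,1.3,-5],[0,0,0.802]],[[-15.5,2.6,-5],[0,0,0.802]],[[-15.3,3.9,-5],[0,0,0.802]],[[-14.9,5.2,-5],[0,0,0.802]],[[-14.4,6.4,-5],[0,0,0.802]],[[-13.8,7.6,-5],[0,0,0.802]]]' 1
python3 -m handwheel '[[[-13.1,8.7,-5],[0,0,0.802]],[[-12.3,9.8,-5],[0,0,0.802]],[[-11.5,10.8,-5],[0,0,0.802]],[[-10.5,11.7,-5],[0,0,0.802]],[[-9.5,12.6,-5],[0,0,0.802]],[[-8.4,13.3,-5],[0,0,0.802]],[[-7.3,14,-5],[0,0,0.802]],[[-6.1,14.5,-5],[0,0,0.802]],[[-4.8,15,-5],[0,0,0.802]],[[-3.6,15.4,-5],[0,0,0.802]]]'
python3 - <<'E'
from plan import *
c=cam("wrist","wrist6"); P=cloud(c); H=hsv(c); print(c["origin"])
blue=(H[...,0]>100)&(H[...,0]<120)&(H[...,1]>100)
n=(abs(P[...,0]-.474)<.02)&(abs(P[...,1]+.307)<.02)
k=n&(P[...,2]>.186)&(P[...,2]<.2); q=P[k]; print(k.sum(),q.mean(0),q.min(0),q.max(0)); print(cv2.minAreaRect(q[:,:2].astype(np.float32)))
n=(abs(P[...,0]-.474)<.035)&(abs(P[...,1]+.307)<.035)
k=n&(P[...,2]>.09)&(P[...,2]<.12); q=P[k]; print(k.sum(),cv2.minEnclosingCircle(q[:,:2].astype(np.float32)))
k=(abs(P[...,0]-.518)<.015)&(abs(P[...,1]+.307)<.02)&(P[...,2]>.155)&(P[...,2]<.165); q=P[k]; print("post",k.sum(),q.mean(0),q.min(0),q.max(0))
print(manip.get_obs()["joint_positions"],manip.get_obs()["ee_pos"])
E
```

```text
time: 10.35
ee_pos: [0.5005, -0.1521, 0.2385]
ee_rot: [-0.001, 0.919, 0.394, -0.001]
contact_force: [-0.3, 0.3, 0.6]
width: 0.0855
grasp_force: 0.0
time: 11.6
ee_pos: [0.4739, -0.3073, 0.2884]
ee_rot: [-0.0, 1.0, -0.015, -0.001]
contact_force: [-0.5, 0.6, -0.3]
width: 0.0854
grasp_force: 0.0
[ 0.55239166 -0.30907611  0.43103944]
466 [ 0.47437973 -0.30711644  0.19163602] [ 0.46693036 -0.31408227  0.18603105] [ 0.48051408 -0.30002199  0.19429437]
((0.47372183203697205, -0.30707380175590515), (0.013821979984641075, 0.013380752876400948), 88.50891876220703)
1267 ((0.47344622015953064, -0.30719488859176636), 0.02217935025691986)
post 404 [ 0.51859055 -0.30861391  0.15974563] [ 0.51053249 -0.31643827  0.15502159] [ 0.52618927 -0.30107989  0.16197556]
[-7.13803542e-01  1.18672981e-01  1.35845759e+00 -6.85371545e-04
  1.66526961e+00  8.91971872e-01] [ 0.47361823 -0.30891833  0.28886808]
```

View pics/wrist6.png

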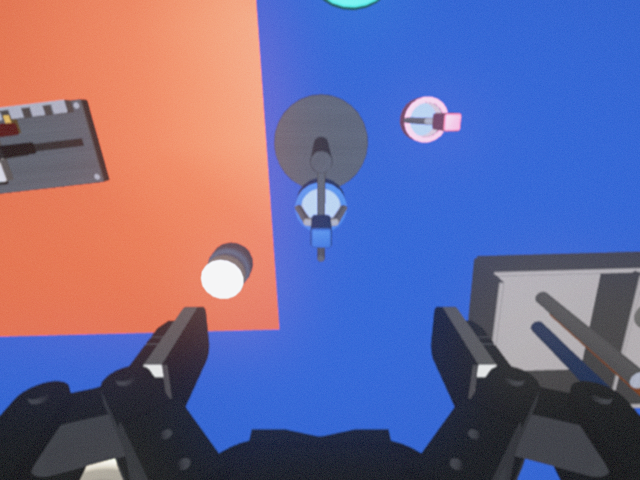

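The wrist view shows the blue loupe with its stem at (321,235), post top at (320,160) and rod aligned between them. Stem and body centres agree to within 1 mm, so I'll descend.

```bash
python3 - <<'E'
from plan import *
plan([.4737,-.3071,.166],-91.5,1,1,True)
E
```

```text
[[[0.1,-1.8,122.9],[0.0,0.01,-0.085]]]
```

```bash
python3 -m handwheel '[[[0,-0.9,15],[0,0,-0.04]],[[0,-0.9,16],[0,0,-0.045]],[[0,0,16],[0,0,0]],[[0,0,16],[0,0,0]],[[0,0,16],[0,0,0]],[[0,0,16],[0,0,0]],[[0,0,16],[0,0,0]],[[0,0,12],[0,0,0]],[[0,0,0],[0,0,0]],[[0,0,0],[0,0,0]]]' 1
python3 - <<'E'
from plan import *
plan([.4737,-.3071,.166],-91.5,1,1,True)
E
```

```text
time: 12.9
ee_pos: [0.4744, -0.3053, 0.1669]
ee_rot: [0.0, 1.0, -0.009, 0.0]
contact_force: [-0.5, -0.8, -0.4]
width: 0.086
grasp_force: 0.0
[[[-0.6,1.8,0.9],[0.006,-0.005,0.078]]]
```

```bash
python3 -m handwheel '[[[-0.3,1.3,0.5],[0,0,0.06]],[[0,0,0],[0,0,0]],[[0,0,0],[0,0,0]],[[0,0,0],[0,0,0]],[[0,0,0],[0,0,0]],[[0,0,0],[0,0,0]],[[0,0,0],[0,0,0]],[[0,0,0],[0,0,0]],[[0,0,0],[0,0,0]],[[0,0,0],[0,0,0]]]' 0
python3 -m handwheel '[[[0,0,0],[0,0,0]],[[0,0,-3],[0,0,0]],[[0,0,-3],[0,0,0]],[[0,0,-3],[0,0,0]],[[0,0,-3],[0,0,0]],[[0,0,-4],[0,0,0]],[[0,0,-4],[0,0,0]],[[0,0,-4],[0,0,0]],[[0,0,0],[0,0,0]],[[0,0,0],[0,0,0]]]'
python3 - <<'E'
from plan import *
c=cam("scene","scene2"); P=cloud(c)
n=(abs(P[...,0]-.474)<.025)&(abs(P[...,1]+.307)<.025)&(P[...,2]>.105)&(P[...,2]<.15); print(P[n].mean(0),np.percentile(P[n],[1,99],axis=0))
cv2.imwrite("pics/cropB.png",cv2.resize(c["image"][130:260,150:290],None,fx=4,fy=4,interpolation=2))
print(manip.get_obs()["joint_positions"])
E
```

```text
time: 14.15
ee_pos: [0.474, -0.3067, 0.1661]
ee_rot: [0.0, 1.0, -0.012, 0.0]
contact_force: [-0.2, -5.2, 4.2]
width: 0.0127
grasp_force: 59.0
time: 15.4
ee_pos: [0.4738, -0.3064, 0.1897]
ee_rot: [0.0, 1.0, -0.012, -0.0]
contact_force: [-0.0, -0.3, -1.8]
width: 0.0127
grasp_force: 58.4
[ 0.47919745 -0.30288177  0.12905544] [[ 0.45340786 -0.3265215   0.10900308]
 [ 0.49726624 -0.28604834  0.14955966]]
[-7.10502567e-01  1.45712126e-01  1.52705160e+00 -9.95476055e-05
  1.46904706e+00  8.84585155e-01]
```

View pics/cropB.png

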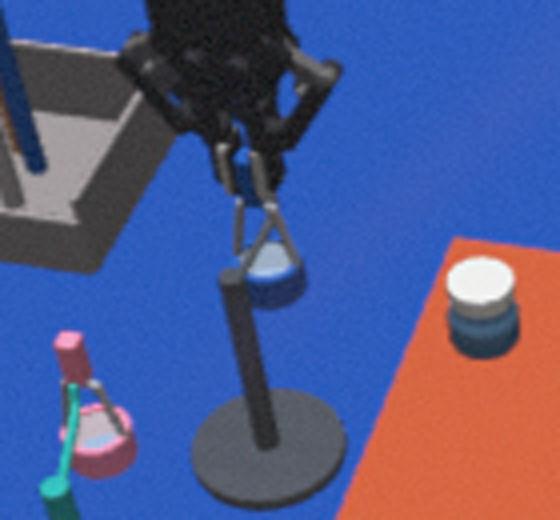

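The loupe is lifted 24 mm with its bail free of the rod, and it hangs upright in the fingers. I'll draw it off along -x and then raise it.

```bash
python3 -m handwheel '[[[-8,0.3,0],[0,0,0]],[[-14,0.4,0],[0,0,0]],[[-16,0.4,0],[0,0,0]],[[-16,0.4,0],[0,0,0]],[[-16,0.4,0],[0,0,0]],[[-16,0.4,0],[0,0,0]],[[-14,0,-5],[0,0,0]],[[0,0,-15],[0,0,0]],[[0,0,-15],[0,0,0]],[[0,0,-10],[0,0,0]]]'
python3 - <<'E'
from plan import *
c=cam("top","top2")
P=cloud(c); H=hsv(c)
k=(abs(P[...,0]-.5)<.05)&(H[...,1]<45)&(H[...,2]>150)&(P[...,1]>.045)&(P[...,1]<.1)&(P[...,2]<.024)
print(k.sum(),P[k].mean(0),P[k].min(0),P[k].max(0))
k=(abs(P[...,0]-.384)<.04)&(abs(P[...,1]+.307)<.04)&(P[...,2]>.14)&(P[...,2]<.18)
plan([.5075,.0745,.20],-91.5,16,16,True)
E
```

```text
time: 16.7
ee_pos: [0.3743, -0.3065, 0.2363]
ee_rot: [0.0, 1.0, -0.012, 0.0]
contact_force: [0.0, 0.4, -2.1]
width: 0.0127
grasp_force: 58.5
51 [0.5075944  0.07383014 0.02041429] [0.50026403 0.06724708 0.01784993] [0.51581133 0.08112651 0.02393436]
[[[7.7,-24.0,2.3],[0.001,-0.001,0.001]],[[7.7,-24.0,2.3],[0.001,-0.001,0.001]],[[7.7,-24.0,2.3],[0.001,-0.001,0.001]],[[7.7,-24.0,2.3],[0.001,-0.001,0.001]],[[7.7,-24.0,2.3],[0.001,-0.001,0.001]],[[7.7,-24.0,2.3],[0.001,-0.001,0.001]],[[7.7,-24.0,2.3],[0.001,-0.001,0.001]],[[7.7,-24.0,2.3],[0.001,-0.001,0.001]],[[7.7,-24.0,2.3],[0.001,-0.001,0.001]],[[7.7,-24.0,2.3],[0.001,-0.001,0.001]],[[7.7,-24.0,2.3],[0.001,-0.001,0.001]],[[7.7,-24.0,2.3],[0.001,-0.001,0.001]],[[7.7,-24.0,2.3],[0.001,-0.001,0.001]],[[7.7,-24.0,2.3],[0.001,-0.001,0.001]],[[7.7,-24.0,2.3],[0.001,-0.001,0.001]],[[7.7,-24.0,2.3],[0.001,-0.001,0.001]]]
```

Chip confirmed from the top camera at (0.5076, 0.074).

```bash
python3 -m handwheel '[[[4,-12,0],[0,0,0]],[[7.7,-24,2],[0,0,0]],[[7.7,-24,2],[0,0,0]],[[7.7,-24,2],[0,0,0]],[[7.7,-24,2],[0,0,0]],[[7.7,-24,2],[0,0,0]],[[7.7,-24,2],[0,0,0]],[[7.7,-24,2],[0,0,0]],[[7.7,-24,2],[0,0,0]],[[7.7,-24,2],[0,0,0]]]'
python3 -m handwheel '[[[7.7,-24,3],[0,0,0]],[[7.7,-24,3],[0,0,0]],[[7.7,-24,3],[0,0,0]],[[7.7,-24,3],[0,0,0]],[[7.7,-24,3],[0,0,0]],[[7.7,-24,3],[0,0,0]],[[3.8,-12,0],[0,0,0]],[[0,0,0],[0,0,0]],[[0,0,0],[0,0,0]],[[0,0,0],[0,0,0]]]'
python3 - <<'E'
from plan import *
c=cam("scene","scene3"); t=cam("top","top3")
for c in(c,t):
  P=cloud(c); H=hsv(c)
  k=(abs(P[...,0]-.5075)<.05)&(abs(P[...,1]-.0745)<.05)&(P[...,2]>.05)&(P[...,2]<.175)&(H[...,0]>95)&(H[...,0]<125)&(H[...,1]>80)
  if k.any(): print(k.sum(),np.percentile(P[k],[2,50,98],axis=0).round(4).tolist())
plan([.5075,.0745,.110],-91.5,1,1,True)
E
```

```text
time: 18.0
ee_pos: [0.4526, -0.0785, 0.2161]
ee_rot: [-0.0, 1.0, -0.012, -0.0]
contact_force: [0.2, 0.0, -1.6]
width: 0.013
grasp_force: 58.6
time: 19.25
ee_pos: [0.5063, 0.074, 0.1989]
ee_rot: [0.0, 1.0, -0.013, 0.0]
contact_force: [-0.2, -0.0, -1.2]
width: 0.0128
grasp_force: 58.5
166 [[0.4854, 0.0551, 0.1206], [0.5228, 0.0735, 0.1379], [0.528, 0.0916, 0.145]]
[[[1.1,-0.5,88.9],[0.001,-0.002,0.01]]]
```

```bash
python3 -m handwheel '[[[1,-0.5,8],[0,0,0]],[[0,0,12],[0,0,0]],[[0,0,12],[0,0,0]],[[0,0,12],[0,0,0]],[[0,0,12],[0,0,0]],[[0,0,12],[0,0,0]],[[0,0,10],[0,0,0]],[[0,0,7],[0,0,0]],[[0,0,3],[0,0,0]],[[0,0,0],[0,0,0]]]'
python3 -m handwheel '[[[0,0,1],[0,0,0]],[[0,0,1],[0,0,0]],[[0,0,1],[0,0,0]],[[0,0,1],[0,0,0]],[[0,0,1],[0,0,0]],[[0,0,1],[0,0,0]],[[0,0,1],[0,0,0]],[[0,0,1],[0,0,0]],[[0,0,0],[0,0,0]],[[0,0,0],[0,0,0]]]'
python3 - <<'E'
from plan import *
c=cam("scene","scene4"); w=cam("wrist","wrist7"); P=cloud(c); H=hsv(c)
k=(abs(P[...,0]-.5075)<.04)&(abs(P[...,1]-.0745)<.04)&(P[...,2]>.022)&(P[...,2]<.06)&(H[...,0]>100)&(H[...,0]<125)&(H[...,1]>100)
print(k.sum(),np.percentile(P[k],[2,50,98],axis=0).round(4).tolist()); plan([.5075,.0745,.099],-91.5,1,1,True)
cv2.imwrite("pics/cropC.png",cv2.resize(c["image"][200:300,290:430],None,fx=5,fy=5,interpolation=2))
E
```

```text
time: 20.6
ee_pos: [0.5075, 0.075, 0.1108]
ee_rot: [0.0, 1.0, -0.012, -0.0]
contact_force: [0.5, 0.3, -0.8]
width: 0.0131
grasp_force: 58.5
time: 21.85
ee_pos: [0.5074, 0.0751, 0.1028]
ee_rot: [0.0, 1.0, -0.012, -0.0]
contact_force: [0.4, 1.1, -0.5]
width: 0.0127
grasp_force: 58.5
131 [[0.4868, 0.0538, 0.0247], [0.5234, 0.0709, 0.0433], [0.5302, 0.0931, 0.0474]]
[[[0.0,0.6,3.8],[0.001,-0.0,0.018]]]
```

View pics/cropC.png

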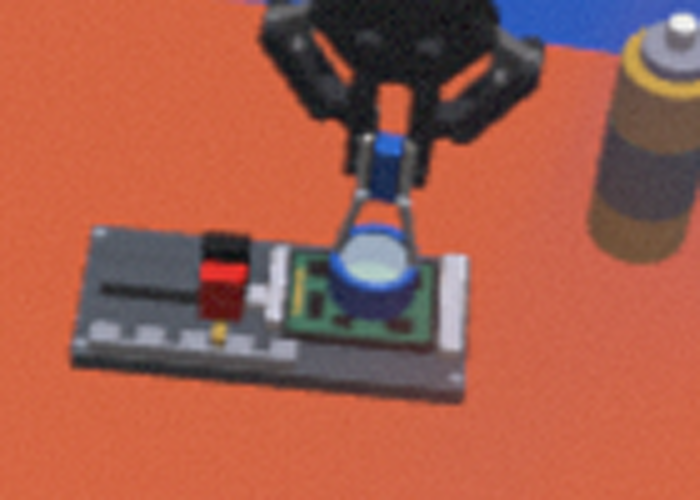

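The loupe is just over the chip, at about (373,275) in the crop. Its rim top is at 0.047 m, roughly 3 mm above rest. I'll creep down and watch the force.

```bash
python3 -m handwheel '[[[0,0.3,0.5],[0,0,0]],[[0,0,0.5],[0,0,0]],[[0,0,0.5],[0,0,0]],[[0,0,0.5],[0,0,0]],[[0,0,0.5],[0,0,0]],[[0,0,0],[0,0,0]],[[0,0,0],[0,0,0]],[[0,0,0],[0,0,0]],[[0,0,0],[0,0,0]],[[0,0,0],[0,0,0]]]'
```

```text
time: 23.2
ee_pos: [0.5074, 0.0748, 0.1003]
ee_rot: [0.0, 1.0, -0.012, -0.0]
contact_force: [-0.1, -0.6, -1.4]
width: 0.0131
grasp_force: 58.6
```

```bash
python3 -m handwheel '[[[0,0,0.3],[0,0,0]],[[0,0,0.3],[0,0,0]],[[0,0,0.4],[0,0,0]],[[0,0,0],[0,0,0]],[[0,0,0],[0,0,0]],[[0,0,0],[0,0,0]],[[0,0,0],[0,0,0]],[[0,0,0],[0,0,0]],[[0,0,0],[0,0,0]],[[0,0,0],[0,0,0]]]'
```

```text
time: 24.45
ee_pos: [0.5078, 0.0747, 0.1001]
ee_rot: [0.0, 1.0, -0.012, 0.001]
contact_force: [-3.0, -1.5, 10.1]
width: 0.0126
grasp_force: 60.3
```

That is contact at 10 N. I'll ease off slightly, then release and retreat.

```bash
python3 -m handwheel '[[[0,0,-0.3],[0,0,0]],[[0,0,-0.3],[0,0,0]],[[0,0,0],[0,0,0]],[[0,0,0],[0,0,0]],[[0,0,0],[0,0,0]],[[0,0,0],[0,0,0]],[[0,0,0],[0,0,0]],[[0,0,0],[0,0,0]],[[0,0,0],[0,0,0]],[[0,0,0],[0,0,0]]]'
python3 -m handwheel '[[[0,0,0],[0,0,0]],[[0,0,0],[0,0,0]],[[0,0,0],[0,0,0]],[[0,0,0],[0,0,0]],[[0,0,0],[0,0,0]],[[0,0,0],[0,0,0]],[[0,0,0],[0,0,0]],[[0,0,0],[0,0,0]],[[0,0,0],[0,0,0]],[[0,0,0],[0,0,0]]]' 1
python3 -m handwheel '[[[0,0,-10],[0,0,0]],[[0,0,-15],[0,0,0]],[[0,0,-15],[0,0,0]],[[0,0,-15],[0,0,0]],[[0,0,-20],[0,0,0]],[[0,0,-20],[0,0,0]],[[0,0,-20],[0,0,0]],[[0,0,-15],[0,0,0]],[[0,0,0],[0,0,0]],[[0,0,0],[0,0,0]]]'
python3 - <<'E'
from plan import *
for n in("wrist","scene"):
  c=cam(n,n+"8"); P=cloud(c); H=hsv(c)
  b=(abs(P[...,0]-.5075)<.04)&(abs(P[...,1]-.0745)<.04)&(H[...,0]>100)&(H[...,0]<125)&(H[...,1]>100)
  for lo,hi in((.025,.052),(.09,.14)):
    k=b&(P[...,2]>lo)&(P[...,2]<hi)
    if k.sum()>5: q=P[k]; print(n,k.sum(),np.percentile(q,[1,99],axis=0).round(4).tolist(),cv2.minEnclosingCircle(q[:,:2].astype(np.float32)))
w=cv2.resize(pickle.load(open("wrist8.pkl","rb"))["image"],(520,390)); s=cv2.resize(c["image"][190:300,290:430],(280,220))
s=np.vstack([s,np.zeros((170,280,3),np.uint8)]); cv2.imwrite("pics/final.png",np.hstack([w,s]))
E
```

```text
time: 25.7
ee_pos: [0.5076, 0.0747, 0.1001]
ee_rot: [0.0, 1.0, -0.012, 0.0]
contact_force: [-0.2, -1.8, 6.5]
width: 0.0127
grasp_force: 59.3
time: 26.95
ee_pos: [0.5074, 0.0748, 0.0999]
ee_rot: [0.0, 1.0, -0.012, -0.0]
contact_force: [0.1, -0.1, 0.4]
width: 0.0851
grasp_force: 0.0
time: 28.2
ee_pos: [0.5072, 0.0747, 0.2293]
ee_rot: [0.0, 1.0, -0.012, -0.0]
contact_force: [-0.2, 0.3, 0.0]
width: 0.0851
grasp_force: 0.0
wrist 502 [[0.4888, 0.0535, 0.0397], [0.5287, 0.0957, 0.0458]] ((0.5071020722389221, 0.07463949173688889), 0.022230733186006546)
wrist 362 [[0.5009, 0.0678, 0.1239], [0.5137, 0.0811, 0.1273]] ((0.5077601075172424, 0.07460767775774002), 0.00858641229569912)
scene 116 [[0.4879, 0.0513, 0.0255], [0.5303, 0.0936, 0.0468]] ((0.5086844563484192, 0.0735088363289833), 0.02283739298582077)
scene 52 [[0.504, 0.0687, 0.0939], [0.5156, 0.0788, 0.1269]] ((0.5096571445465088, 0.07307743281126022), 0.007395145483314991)
```

View pics/final.png

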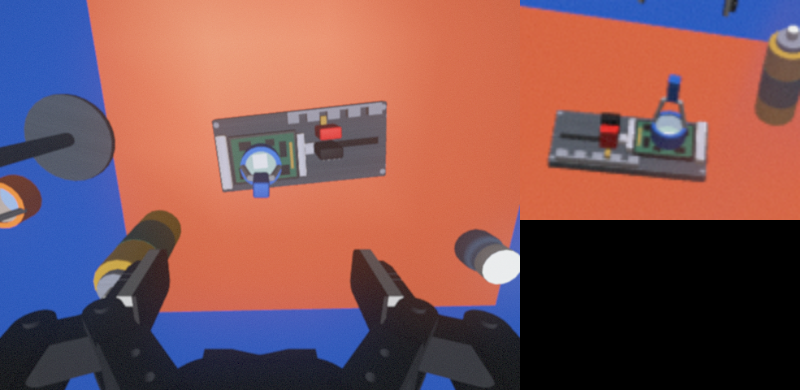

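The loupe stands upright over the chip at (260,163), with its stem top at 0.126 m as it should be. The tab is out, and the jar and can are in place. Handing in.

```bash
python3 -c "
from station import manip
print(manip.close_job())"
```

```text
the job is handed in; nothing more can be done
None
```

I clamped the board in the 0.044 notch with the latch tab out, set the blue loupe upright within about 2 mm of the chip's middle, and handed the job in at about 28 s; the hand-in returned no verdict.

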